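Feel for the free pocket in a shuttered vial rack and put the vial away

TASK

Put the loose amber vial away upright in the blue light-tight rack. Five of its six shuttered pockets are already full and you cannot see which one is free, so feel for it by pressing the vial's foot down through the shutters, then let the vial go right down to the floor of the free pocket. Leave the other things on the bench where they are.

Things in the scene. Friction and masses are not known exactly. Their poses are not given: they have to be found in the camera images.
- vial: the loose vial to put away: a 20 mm diameter, 55 mm tall round amber vial with a 15 mm high white cap of the same diameter, about 60 g, standing upright on the bench on the robot's right. Origin: centre of its underside; z along the vial towards the cap. Its foot has a 1.5 mm chamfer.
- rack: the light-tight vial rack, fixed to the bench: a blue block 96 x 144 x 76 mm (x, y, z) with a pale rim and, in its top, six shuttered pockets: 2 rows along y of 3 each, 44 mm apart both ways. Origin: centre of its underside; sides along its x and y. Five pockets (different ones each time) hold a vial like the loose one, hidden under the shutters and standing fast; one is empty. All six look alike
- port1 (a point): centre of a pocket's mouth, level with the rack's top (76 mm above the bench), at x -22, y -44 mm in the rack's frame, axes as the rack's. True of all six: mouth and shaft are 28 x 28 mm, 70 mm deep: the floor is 6 mm above the bench. Fingers need not enter it
- port2 (a point): centre of a pocket's mouth, level with the rack's top (76 mm above the bench), at x -22, y +0 mm in the rack's frame, axes as the rack's. True of all six: two opaque grey sprung leaves, 14 mm long, hinged on the mouth's -x and +x edges, shut it; they swing down at about 0.1 N, let a vial slide in and out, and close again by themselves
- port3 (a point): centre of a pocket's mouth, level with the rack's top (76 mm above the bench), at x -22, y +44 mm in the rack's frame, axes as the rack's. True of all six: in a full pocket a vial pushed straight down stops hard 15 mm below the rack's top, on the cap of the stored one; in the empty pocket it goes on down
- port4 (a point): centre of a pocket's mouth, level with the rack's top (76 mm above the bench), at x +22, y -44 mm in the rack's frame, axes as the rack's. True of all six: a vial let go with its foot 25 mm or more down the empty pocket slides to the floor by its weight
- port5 (a point): centre of a pocket's mouth, level with the rack's top (76 mm above the bench), at x +22, y +0 mm in the rack's frame, axes as the rack's. True of all six: a vial standing on a pocket's floor has its cap 15 mm below the rack's top, and the shutters close over it
- port6 (a point): centre of a pocket's mouth, level with the rack's top (76 mm above the bench), at x +22, y +44 mm in the rack's frame, axes as the rack's. True of all six: a vial that stops at the rack's top itself is off the mouth
- tube_rack: a loose blue rack, 100 x 180 mm, of clear tubes with blue caps, 118 mm tall, beyond the vial (bystander). Origin: centre of its underside.
- tip_box: a blue pipette-tip box, 85 x 125 mm, with white tips on a green top and a raised clear lid, 110 mm tall, on the robot's left (bystander). Origin: centre of its underside.
- clear_lid: an empty clear box lid lying open side up, 90 x 130 x 26 mm, right of the vial (bystander). Origin: centre of its underside.
- marker: a white marker pen with a blue cap, 130 mm long, 16 mm thick, lying near the robot (bystander). Origin: centre of its underside.
Things that resemble listed ones, but are neither listed nor needed, are in the scene too. Leave any purple look-alike of the vial alone.

How it is judged:
By the outcome, as a careful person would: the job done as asked, in the order asked, and still so for the second after the job is handed in, with the robot touching nothing.
It also fails if it takes over 58 s, if anything falls off the work surface, if the arm or the gripper's body presses on something with over 40 N, if the wrist force passes 120 N, or if a joint passes its speed limit or range.

ROBOT

A 6-joint arm with a two-finger parallel gripper is mounted at the origin on the work surface. World frame = base frame: x ahead of the robot, y to its left, z up, the work surface at z = 0. Lengths are in m, angles in rad, forces in N, time in s.
With the tool pointing down it reaches from about 0.375 to 0.9 m from the base axis. Payload 3.1 kg.
Tool frame: the origin (TCP) lies midway between the tips of the shut fingers; the grasp point (between the pads) lies 19 mm behind it (manip.grasp_offset is the distance from the TCP to the grasp point, in m); z points along the fingers, y is the line along which they close (so a half turn about z gives the same grasp; the last joint's range is limited). The gripper opens to 87 mm and grips with 3 to 60 N. Pads are 19 mm wide; open, the fingers measure 117 mm over their backs; the gripper's body (75 mm by 190 mm) begins 51 mm behind the grasp point.
Start: joints at [1.054, 0.527, 1.433, -0, 1.181, -0.178], TCP at [0.207, 0.59, 0.223] pointing down, gripper open.
Joint ranges: [-3.08, 3.08], [-0.75, 2.2], [0.22, 2.44], [-1.43, 4.57], [0, 2.65], [-2.85, 2.85]. Speed limits (rad/s): [2.79, 2.79, 3.14, 3.14, 3.14, 3.14].

INTERFACE

Orientations are given as a 3x3 rotation matrix whose columns are the frame's x, y, z axes.
In Python, from plant import manip, vision gives the robot as it stands.
- The arm moves only by the shell command python3 -m handwheel 'ROWS' [FORCE]. ROWS is JSON, a list of rows, each a list of 3 entries, a list of its own where there are three numbers: the shift along the tool's x, y, z in mm, then the turn about the tool's z in rad, then the gripper's target within -1 to 1 (shut at 1, half-way at 0, fully open at -1). In form: [[[dx, dy, dz], roll, gripper], ...]. A call has 1 to 20 rows; each row is the pose to reach, as a shift and turn from the pose commanded when the call began, along the tool's axes at that moment; what a row does not reach only later rows make up. A row lasts 1/12 s, in which the tool goes at most 41.7 mm and 7.16 degrees, less where a joint would pass 70% of its speed; a pose out of reach is approached as far as the arm can. A call with a gripper value outside its range is refused whole. The fingers move at their own pace and stop on an object; FORCE is the grip in N (left out, the last holds). Time passes only in rows, so rows that repeat a pose let the fingers close. It gives the time, the measured TCP pose, the force, the opening and the grip force at its end, in the units of the state.
- manip.state(): the state, without advancing time (a new reading comes with each control period).
- vision.get_image(name): name is "scene" or "top" or "wrist"; returns a dict with "color" (400x640x3 uint8, red, green, blue), "vertical_fov" (degrees; the focal length in pixels is half the picture's height over the tangent of half this angle, whatever the lens; pixels are square), "cx", "cy" (the principal point, pixels), "view" (4x4, takes a point from world to camera coordinates); the wrist camera has in their place "tool_from_camera" (4x4, takes a point from camera to tool coordinates, whose origin is the TCP and whose axes are the flange's). Camera axes: x right, y up, looking along -z (the intrinsics and any distortion apply to the point x, -y, -z); pixel columns grow to the right and rows downward; lengths in m; the calibration is good to about 2 mm. A picture is of the moment at which its call begins: read the wrist's pose just before it. There is no depth.
- manip.close_job(): hands the job in; it is judged then, once.
The state is a dict: "time": time; "joint_pos": joint angles; "qvel": joint speeds; "joint_torque": joint torques, N m; "ee_pos": TCP position; "ee_rot": TCP orientation; "force": force on the tool from outside, world axes, zero at the start; "ft_torque": the same for the moment, N m; "finger_gap": finger opening in m; "finger_force": force on a finger pad.
Only numpy, scipy, OpenCV 4.12 (cv2) and the standard library are available. Lean on these libraries where they do the work, as an engineer would, in place of code of your own. Each camera call takes 0.05 s, during which the arm holds its last target. There are 200 camera calls.

## Working session

There is one attempt and no reset: what is moved stays moved. The work goes in short steps, Python scripts to look and compute and a shell command to move; the robot and the scene stay as the last step left them, time stands still between calls to the robot, and variables do not carry over. Pictures are saved under pics/ and viewed, at most 10 in all, crops included, and the job is handed in when it is done.

```bash
mkdir -p pics; ls; python3 - <<'E'
from plant import manip, vision
import cv2,numpy as np
for n in("scene","top"):
    d=vision.get_image(n); cv2.imwrite(f"pics/{n}0.png",d["color"][:,:,::-1])
    print(n,{k:(np.round(v,4).tolist() if not isinstance(v,str) else v) for k,v in d.items() if k!="color"})
s=manip.state();print(s["time"],s["ee_pos"],s["ee_rot"],s["finger_gap"],manip.grasp_offset)
E
```

```text
pics
scene {'vertical_fov': 52.8243, 'cx': 317.4485, 'cy': 199.2698, 'view': [[0.7602, 0.6496, -0.0026, -0.3946], [-0.4975, 0.5847, 0.6408, 0.2602], [0.4178, -0.4859, 0.7677, -1.421], [0.0, 0.0, 0.0, 1.0]]}
top {'vertical_fov': 46.9869, 'cx': 313.915, 'cy': 199.0884, 'view': [[0.019, -0.9997, -0.0159, -0.0305], [0.984, 0.0158, 0.1777, -0.5695], [-0.1774, -0.019, 0.984, -1.5216], [0.0, 0.0, 0.0, 1.0]]}
0.1 [0.20678473 0.58909339 0.22168241] [[-9.43493768e-01  3.31388956e-01 -9.32256775e-04]
 [ 3.31390120e-01  9.43492272e-01 -1.70934294e-03]
 [ 3.13119689e-04 -1.92169510e-03 -9.99998105e-01]] 0.08674529001810463 0.0187
```

View pics/scene0.png

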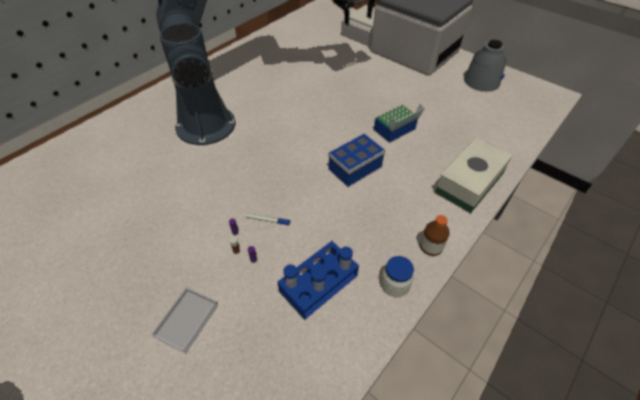

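View pics/top0.png

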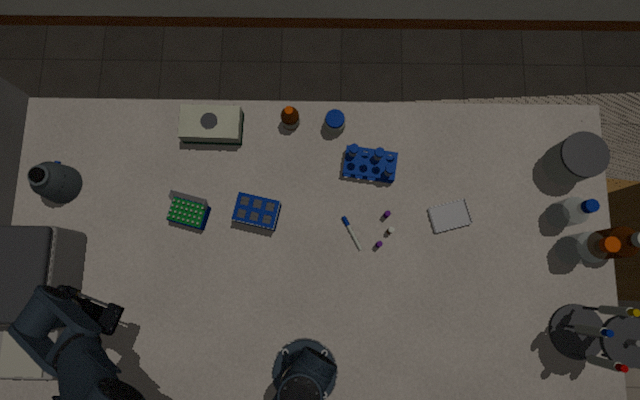

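The scene view shows the white-capped amber vial at about (235,245), with purple look-alikes at (234,227) and (252,254). In the top view the vial is at (390,232) and the purples at (378,245) and (386,215). The blue rack with 6 grey shutters is at top (257,211). Only the white-capped brown one fits the description, and I'll confirm that in a crop.

```bash
cat > h.py <<'E'
import numpy as np,cv2
from plant import manip,vision
def ray(d,u,v):
    f=200/np.tan(np.radians(d["vertical_fov"])/2)
    c=np.array([(u-d["cx"])/f,-(v-d["cy"])/f,-1.])
    V=np.array(d["view"]);R=V[:3,:3]
    return -R.T@V[:3,3],R.T@c
def onz(d,u,v,z):
    o,r=ray(d,u,v);return o+r*(z-o[2])/r[2]
def tri(a,b):
    (o1,r1),(o2,r2)=a,b
    s=np.linalg.lstsq(np.c_[r1,-r2],o2-o1,rcond=None)[0]
    p,q=o1+s[0]*r1,o2+s[1]*r2
    return (p+q)/2,np.linalg.norm(p-q)
def blobs(m,lo=3):
    n,l,s,c=cv2.connectedComponentsWithStats(m.astype(np.uint8))
    return [(c[i].round(2).tolist(),int(s[i,4])) for i in range(1,n) if s[i,4]>=lo]
E
python3 - <<'E'
from h import *
T=vision.get_image("top");S=vision.get_image("scene")
a=cv2.resize(T["color"][200:260,335:415],None,fx=5,fy=5,interpolation=2)
b=cv2.resize(S["color"][210:270,210:290],None,fx=5,fy=5,interpolation=2)
c=cv2.resize(T["color"][180:240,220:300],None,fx=5,fy=5,interpolation=2)
e=cv2.resize(S["color"][130:190,320:400],None,fx=5,fy=5,interpolation=2)
cv2.imwrite("pics/c1.png",np.vstack([np.hstack([a,b]),np.hstack([c,e])])[:,:,::-1])
for n,d,(x0,y0,x1,y1) in(("top",T,(228,185,288,236)),("scene",S,(322,130,392,188))):
    hsv=cv2.cvtColor(d["color"],cv2.COLOR_RGB2HSV).astype(int)[y0:y1,x0:x1]
    blue=cv2.morphologyEx(((hsv[...,0]>100)&(hsv[...,0]<130)&(hsv[...,1]>100)).astype(np.uint8),cv2.MORPH_CLOSE,np.ones((5,5)))
    k,_=cv2.findContours(blue,cv2.RETR_EXTERNAL,cv2.CHAIN_APPROX_NONE);k=max(k,key=cv2.contourArea)
    m=np.zeros(blue.shape,np.uint8);cv2.drawContours(m,[k],-1,1,-1);m=cv2.erode(m,np.ones((3,3)))
    g=blobs((m>0)&(hsv[...,1]<100),12)
    for (u,v),A in g:print(n,u+x0,v+y0,A,onz(d,u+x0,v+y0,.075).round(4))
for n,d,(x0,y0,x1,y1) in(("top",T,(382,222,398,242)),("scene",S,(228,235,245,257))):
    c=d["color"][y0:y1,x0:x1].astype(int);print(n);print(c.min(2));print((c[...,0]-c[...,2]))
E
```

```text
top 244.3 200.52 60 [0.5569 0.2136 0.075 ]
top 257.02 203.38 63 [0.5478 0.1702 0.075 ]
top 269.58 206.2 64 [0.5389 0.1275 0.075 ]
top 275.76 216.48 33 [0.5044 0.1056 0.075 ]
top 240.89 212.94 65 [0.5144 0.2231 0.075 ]
top 253.66 215.86 65 [0.5052 0.1797 0.075 ]
top 266.28 218.91 65 [0.4956 0.137  0.075 ]
scene 362.48 140.78 46 [0.5141 0.2223 0.075 ]
scene 351.87 146.64 47 [0.5052 0.1796 0.075 ]
scene 372.12 148.44 50 [0.5574 0.2134 0.075 ]
scene 340.73 152.67000000000002 51 [0.4957 0.1364 0.075 ]
scene 361.45 154.55 53 [0.5485 0.1706 0.075 ]
scene 355.33 163.84 248 [0.5582 0.127  0.075 ]
scene 350.29 160.86 51 [0.5393 0.1273 0.075 ]
top
[[ 74  91  99  96  99  99  98 101  98  99 101  99  99  96  99  98]
 [ 98 100  99 100  98 100 101 101  99  97 101 100  96 100 101 101]
 [100 104 103 101 101 101 103 103 101 100 101 102 101 101 101  99]
 [101  99  99  99 100  99 102 101  97  98  99 100 102 101  98  97]
 [100  98 100 100 102 101 101 102 110 109 103 102 101  96  98  95]
 [ 97  97 101 100 101 105  93 107 123 118 113 107 104 101  99 101]
 [100 101 101  98 100  90  79 106 116 116 117 120 107
[... 3964 characters left out ...]
23 22 20 16 14 14 13 14 14 17 18 19 22 23 24 23 23]
 [23 23 21 19 18 17 15 18 21 24 20 18 21 22 24 23 23]
 [24 23 23 23 25 25 25 27 32 34 23 18 22 22 24 23 24]
 [24 22 23 23 27 32 36 39 43 36 25 20 21 22 22 23 23]
 [22 23 24 24 25 35 45 44 41 39 27 19 21 23 23 22 23]
 [23 22 23 23 24 32 42 44 42 38 28 21 22 22 22 23 22]
 [22 22 22 22 25 30 40 43 43 40 31 22 22 23 22 23 23]
 [24 23 23 23 24 28 35 40 40 38 30 23 22 23 22 22 22]
 [23 23 23 23 23 24 28 33 33 31 25 23 23 24 24 23 23]
 [23 23 23 23 23 24 25 26 26 26 25 23 23 23 22 23 23]
 [23 23 23 23 23 24 25 25 25 24 24 23 24 24 23 23 23]
 [23 23 23 23 22 23 23 24 24 23 22 22 24 23 23 23 23]
 [23 23 23 23 22 22 23 23 23 22 21 22 24 23 23 23 23]]
```

View pics/c1.png

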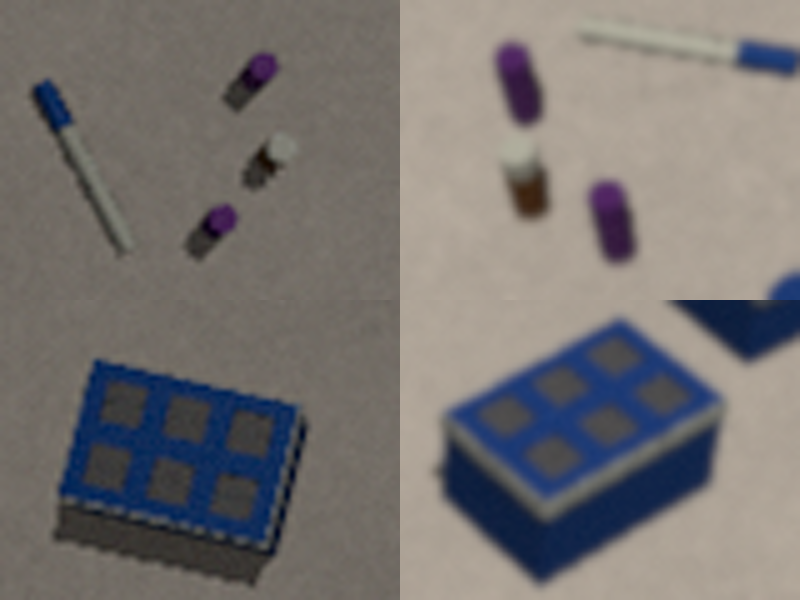

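The crop confirms it: the white-capped brown vial at scene (235,245) / top (390,230) is the target, and the other two upright ones are all purple. The rack's shutters agree in both views to under 1 mm with 44 mm spacing. Next: locate the vial and purples, and plan the hover.

```bash
cat >> h.py <<'E'
def to_tool(s,p):
    return (np.array(s["ee_rot"]).T@(np.array(p)-s["ee_pos"])*1000).round(1)
def yaw(s):R=s["ee_rot"];return np.arctan2(R[1][1],R[0][1])
C=np.array([[.5052,.1796],[.5480,.1704]]).mean(0)
P=np.array([[.4957,.1367],[.5052,.1797],[.5143,.2227],[.5391,.1274],[.5481,.1704],[.5571,.2135]])
E
python3 - <<'E'
from h import *
T=vision.get_image("top");S=vision.get_image("scene")
w=lambda d,x0,y0,x1,y1,f:[( [c[0]+x0,c[1]+y0],A) for c,A in blobs(f(d["color"][y0:y1,x0:x1].astype(int)),6)]
capT=w(T,385,222,400,236,lambda c:(c.min(2)>=106)&(c[...,0]-c[...,2]<12))
capS=w(S,228,235,245,248,lambda c:(c.min(2)>=90)&(c[...,0]-c[...,2]<=20))
ambS=w(S,228,235,245,257,lambda c:c[...,0]-c[...,2]>27)
print(capT,capS,ambS)
print("tri cap",tri(ray(T,*capT[0][0]),ray(S,*capS[0][0])))
print(onz(T,*capT[0][0],.049),onz(S,*capS[0][0],.049),onz(S,*ambS[0][0],.02))
pu=lambda c:(c[...,2]-c[...,1]>20)&(c[...,0]-c[...,1]>8)
pT=w(T,340,200,415,260,pu);pS=w(S,210,210,290,270,pu);print(pT,pS)
for c,_ in pT:print("purT",onz(T,*c,.04))
for c,_ in pS:print("purS",onz(S,*c,.03))
E
```

```text
[([391.14, 228.82], 22)] [([233.91, 240.33], 76)] [([235.37, 249.06], 35)]
tri cap (array([ 0.47283657, -0.28172258,  0.05104605]), np.float64(0.001936372602367311))
[ 0.47254558 -0.28284159  0.049     ] [ 0.47212065 -0.28022306  0.049     ] [ 0.47763989 -0.28627477  0.02      ]
[([386.89, 213.36], 28), ([378.79, 243.57], 28)] [([233.07999999999998, 225.4], 78), ([251.88, 252.89], 82)]
purT [ 0.52637281 -0.27029687  0.04      ]
purT [ 0.42287589 -0.24209114  0.04      ]
purS [ 0.42149997 -0.24191714  0.03      ]
purS [ 0.52521128 -0.26967919  0.03      ]
```

```bash
python3 - <<'E'
from h import *
s=manip.state();print(s["time"],s["ee_pos"],yaw(s))
for p in([.36,.4,.222],[.47,.15,.222],[.473,-.282,.2]):print(p,to_tool(s,p))
E
```

```text
0.3 [0.20698449 0.58946865 0.22221384] 1.2329960566447717
[0.36, 0.4, 0.222] [-207.2 -128.     0.3]
[0.47, 0.15, 0.222] [-393.8 -327.5    0.4]
[0.473, -0.282, 0.2] [-539.8 -734.    22.7]
```

```bash
python3 -m handwheel '[[[-207,-128,0],0,-0.3],[[-207,-128,0],0,-0.3],[[-207,-128,0],0,-0.3],[[-207,-128,0],0,-0.3],[[-207,-128,0],0,-0.3],[[-207,-128,0],0,-0.3],[[-394,-327,0],0,-0.3],[[-394,-327,0],0,-0.3],[[-394,-327,0],0,-0.3],[[-394,-327,0],0,-0.3],[[-394,-327,0],0,-0.3],[[-394,-327,0],0,-0.3],[[-394,-327,0],0,-0.3],[[-540,-734,22],0,-0.3],[[-540,-734,22],0,-0.3],[[-540,-734,22],0,-0.3],[[-540,-734,22],0,-0.3],[[-540,-734,22],0,-0.3],[[-540,-734,22],0,-0.3],[[-540,-734,22],0,-0.3]]' 25; python3 - <<'E'
from h import *
s=manip.state();print(s["time"],s["ee_pos"],yaw(s),to_tool(s,[.473,-.282,.2]))
E
```

```text
time: 1.97
ee_pos: [0.4721, -0.1428, 0.2078]
ee_rot: [[-0.943, 0.332, 0.0], [0.332, 0.943, -0.0], [-0.001, 0.0, -1.0]]
force: [0.4, 0.2, -0.2]
finger_gap: 0.0565
finger_force: 0.0
1.9667 [ 0.4720752  -0.14279143  0.20783972] 1.2327205175385714 [ -47.  -131.     7.9]
```

```bash
python3 -m handwheel '[[[-47,-131,8],0,-0.3],[[-47,-131,8],0,-0.3],[[-47,-131,8],0,-0.3],[[-47,-131,8],0,-0.3],[[-47,-131,8],0,-0.3],[[-47,-131,8],0,-0.3],[[-47,-131,8],0,-0.3],[[-47,-131,8],0,-0.3]]'; python3 - <<'E'
from h import *
s=manip.state();d=vision.get_image("wrist");cv2.imwrite("pics/w1.png",d["color"][:,:,::-1])
print(s["time"],s["ee_pos"],d["tool_from_camera"],d["vertical_fov"],d["cx"],d["cy"])
E
```

```text
time: 2.63
ee_pos: [0.4731, -0.2778, 0.1997]
ee_rot: [[-0.944, 0.33, -0.001], [0.33, 0.944, 0.001], [0.001, 0.001, -1.0]]
force: [0.8, 0.7, 0.1]
finger_gap: 0.0564
finger_force: 0.0
2.6333 [ 0.47307661 -0.27776338  0.19972073] [[-7.90794865e-04  9.58900185e-01  2.83742506e-01  7.73034269e-02]
 [ 9.99999497e-01  5.83024601e-04  8.16698463e-04  1.75471015e-03]
 [ 6.17703445e-04  2.83743009e-01 -9.58900163e-01 -1.62271473e-01]
 [ 0.00000000e+00  0.00000000e+00  0.00000000e+00  1.00000000e+00]] 67.34536619193202 312.94413099906626 193.86245532632577
```

View pics/w1.png

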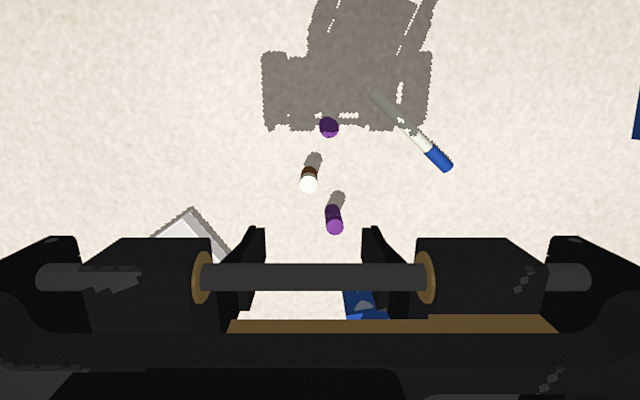

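The wrist view shows the vial's white cap at about (308,184) and the purples at (329,127) and (335,227). I'll project the cap onto its plane.

```bash
cat >> h.py <<'E'
def wray(s,d,u,v):
    f=200/np.tan(np.radians(d["vertical_fov"])/2)
    M=np.array(d["tool_from_camera"]);R=np.array(s["ee_rot"])
    r=R@M[:3,:3]@[(u-d["cx"])/f,-(v-d["cy"])/f,-1.]
    return np.array(s["ee_pos"])+R@M[:3,3],r
def wz(s,d,u,v,z):
    o,r=wray(s,d,u,v);return o+r*(z-o[2])/r[2]
E
python3 - <<'E'
from h import *
s=manip.state();d=vision.get_image("wrist");c=d["color"][150:210,285:330].astype(int)
print(c[20:45,10:36].min(2)[::2,::2])
hsv=c.max(2)-c.min(2)
m=(c.min(2)>235)
for q,A in blobs(m,20):
    u,v=q[0]+285,q[1]+150;print(u,v,A,wz(s,d,u,v,.055),wz(s,d,u,v,.05))
for u,v in((329,125),(335,227)):print("pur",wz(s,d,u,v,.055))
print(s["ee_pos"])
E
```

```text
[[230 233 233 196  13  23  25  28  24  24  22  96 236]
 [227 232 237 150  16  46  66 100  56  18  16  79 234]
 [223 223 237  53  83 109 104 100 108 106  29 191 229]
 [223 221 236  66 132 247 243 251 239 148  97 182 223]
 [224 222 218 187 252 247 245 245 245 253 179 159 226]
 [228 224 170 250 247 245 245 245 245 244 249 177 233]
 [223 221 211 249 246 246 245 245 244 245 245 219 229]
 [227 220 237 247 246 246 246 246 245 244 244 224 221]
 [233 230 229 248 246 246 246 245 245 245 245 237 222]
 [226 227 226 246 247 246 246 246 245 245 247 210 226]
 [219 223 225 227 249 249 247 246 246 247 230 225 224]
 [219 221 227 227 224 218 248 246 236 229 225 223 227]
 [218 221 227 227 225 227 222 222 223 225 224 222 225]]
308.04 183.94 238 [ 0.47445835 -0.28207109  0.055     ] [ 0.47565521 -0.28257901  0.05      ]
pur [ 0.42406479 -0.2419623   0.055     ]
pur [ 0.53047895 -0.27040787  0.055     ]
[ 0.47325938 -0.27785074  0.19983105]
```

```bash
cat > go.py <<'E'
import sys
from h import *
s=manip.state();print(s["time"],np.round(s["ee_pos"],4),"shift",to_tool(s,[float(x) for x in sys.argv[1:4]]),"F",np.round(s["force"],1),"gap",round(s["finger_gap"],4))
E
python3 go.py .474 -.2821 .09; python3 -m handwheel '[[[-2,-4,30],0,-0.3],[[-2,-4,60],0,-0.3],[[-2,-4,90],0,-0.3],[[-2,-4,110],0,-0.3],[[-2,-4,110],0,-0.3],[[-2,-4,110],0,-0.3],[[-2,-4,110],0,-0.3]]'; python3 go.py .474 -.2821 .029
```

```text
2.7333 [ 0.4734 -0.2781  0.1999] shift [ -2.   -3.6 109.9] F [0.9 0.4 0.1] gap 0.0566
time: 3.32
ee_pos: [0.4748, -0.2844, 0.0909]
ee_rot: [[-0.944, 0.33, 0.001], [0.33, 0.944, -0.001], [-0.002, -0.001, -1.0]]
force: [0.0, 0.4, -0.2]
finger_gap: 0.0563
finger_force: 0.0
3.3167 [ 0.4748 -0.2844  0.0909] shift [ 1.6  2.  61.9] F [ 0.   0.4 -0.2] gap 0.0563
```

```bash
python3 -m handwheel '[[[1.5,2,20],0,-0.3],[[1.5,2,40],0,-0.3],[[1.5,2,62],0,-0.3],[[1.5,2,62],0,-0.3],[[1.5,2,62],0,-0.3],[[1.5,2,62],0,-0.3]]' ; python3 go.py .474 -.2821 .029
python3 - <<'E'
from h import *
d=vision.get_image("wrist");cv2.imwrite("pics/w2.png",d["color"][:,:,::-1])
E
```

```text
time: 3.82
ee_pos: [0.4743, -0.2828, 0.0295]
ee_rot: [[-0.944, 0.331, 0.002], [0.331, 0.944, -0.002], [-0.003, -0.001, -1.0]]
force: [0.7, -0.7, -0.1]
finger_gap: 0.0563
finger_force: 0.0
3.8167 [ 0.4743 -0.2828  0.0295] shift [0.5 0.5 0.5] F [ 0.7 -0.7 -0.1] gap 0.0563
```

View pics/w2.png

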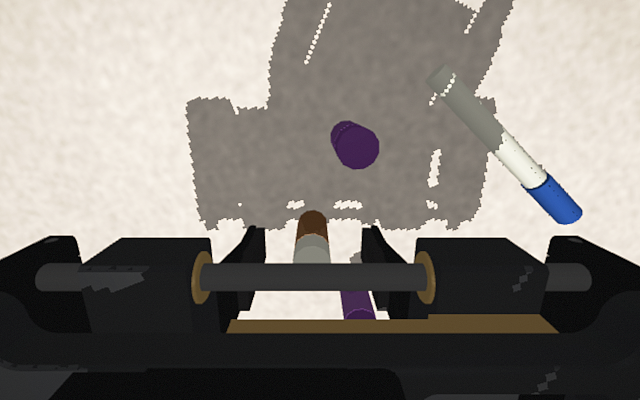

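The amber vial (313,235) stands centred between the fingers, with both purples outside. Gripping and lifting.

```bash
python3 -m handwheel '[[[0.5,0.5,0.5],0,1],[[0.5,0.5,0.5],0,1],[[0.5,0.5,0.5],0,1],[[0.5,0.5,0.5],0,1],[[0.5,0.5,0.5],0,1],[[0.5,0.5,0.5],0,1],[[0.5,0.5,0.5],0,1],[[0.5,0.5,0.5],0,1]]' 25 ; python3 -m handwheel '[[[0,0,-15],0,1],[[0,0,-45],0,1],[[0,0,-80],0,1],[[0,0,-110],0,1],[[0,0,-125],0,1],[[0,0,-125],0,1],[[0,0,-125],0,1]]'; python3 go.py .4957 .1367 .13
```

```text
time: 4.53
ee_pos: [0.4728, -0.2813, 0.0271]
ee_rot: [[-0.943, 0.331, -0.0], [0.331, 0.943, 0.0], [0.0, 0.0, -1.0]]
force: [0.0, -0.1, 0.2]
finger_gap: 0.0188
finger_force: 24.9
time: 5.12
ee_pos: [0.473, -0.2814, 0.1528]
ee_rot: [[-0.943, 0.331, 0.001], [0.331, 0.943, -0.001], [-0.001, -0.001, -1.0]]
force: [-0.2, -0.2, -0.2]
finger_gap: 0.0188
finger_force: 24.9
5.1167 [ 0.473  -0.2814  0.1528] shift [117.2 402.   22.4] F [-0.2 -0.2 -0.2] gap 0.0188
```

```bash
python3 -m handwheel '[[[117,402,0],0,1],[[117,402,0],0,1],[[117,402,0],0,1],[[117,402,0],0,1],[[117,402,0],0,1],[[117,402,0],0,1],[[117,402,0],0,1],[[117,402,0],0,1],[[117,402,0],0,1],[[117,402,0],0,1],[[117,402,22],0,1],[[117,402,22],0,1],[[117,402,22],0,1],[[117,402,22],0,1],[[117,402,22],0,1],[[117,402,22],0,1]]'; python3 go.py .4957 .1367 .115
python3 - <<'E'
from h import *
s=manip.state();d=vision.get_image("wrist");cv2.imwrite("pics/w3.png",d["color"][:,:,::-1])
def proj(p):
    M=np.array(d["tool_from_camera"]);q=np.linalg.inv(M)@np.r_[np.array(s["ee_rot"]).T@(np.array(p)-s["ee_pos"]),1]
    f=200/np.tan(np.radians(d["vertical_fov"])/2);return d["cx"]-f*q[0]/q[2],d["cy"]+f*q[1]/q[2]
for p in P:print(np.round(proj([*p,.076]),1))
print("foot",np.round(proj(s["ee_pos"]-[0,0,.027]),1))
E
```

```text
time: 6.45
ee_pos: [0.4961, 0.1354, 0.1306]
ee_rot: [[-0.943, 0.334, 0.001], [0.334, 0.943, -0.0], [-0.001, 0.0, -1.0]]
force: [0.1, -0.1, -0.7]
finger_gap: 0.0194
finger_force: 24.9
6.45 [0.4961 0.1354 0.1306] shift [ 0.8  1.1 15.6] F [ 0.1 -0.1 -0.7] gap 0.0194
[312.3 209.3]
[369.8 202.5]
[428.  195.2]
[319.5 260.8]
[373.9 254.2]
[429.2 247.5]
foot [310.6 224. ]
```

View pics/w3.png

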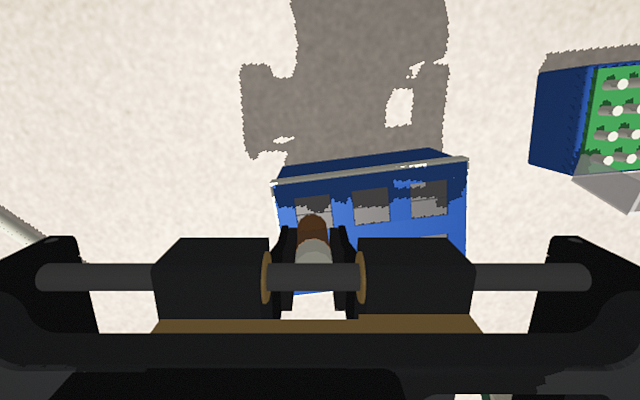

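The wrist view shows the vial over port1 (313,210), with ports 2 and 3 at about (371,204) and (429,199). I'll check the offset with exact corners.

```bash
python3 - <<'E'
from h import *
s=manip.state();d=vision.get_image("wrist");c=d["color"].astype(int)
sat=(c.max(2)-c.min(2))<40
y0,y1,x0,x1=184,228,340,460
m=sat[y0:y1,x0:x1].astype(np.uint8)
k,_=cv2.findContours(cv2.morphologyEx(m,cv2.MORPH_OPEN,np.ones((3,3))),cv2.RETR_EXTERNAL,cv2.CHAIN_APPROX_NONE)
for q in k:
    if cv2.contourArea(q)>300:
        (u,v),sz,a=cv2.minAreaRect(q);print(u+x0,v+y0,sz,a,cv2.boundingRect(q),wz(s,d,u+x0,v+y0,.076)[:2])
print(P[1:3])
for r in range(176,226,2):print(r,''.join('#' if t else '.' for t in sat[r,345:460]))
E
```

```text
370.75985527038574 205.58540534973145 (34.34903335571289, 36.526885986328125) 83.41805267333984 (11, 3, 39, 38) [0.50789317 0.17981166]
428.0 200.5 (33.0, 36.0) 90.0 (70, 0, 37, 34) [0.51849135 0.22188552]
[[0.5052 0.1797]
 [0.5143 0.2227]]
176 ###................................................................................................................
178 ...................................................................................................................
180 .............................................................................................#########.............
182 .............................................................................#########################.............
184 .................................................................#####################################.............
186 .................................................................#####################################.............
188 .............................##############......................#####################################.............
190 ............###
[... 1440 characters left out ...]
#############################......................###################################..............
216 .........####################################.....................##################...............................
218 .........####################################......................................................................
220 ..........###################################......................................................................
222 ..........########################.................................................................................
224 ..........#######..................................................................................................
```

```bash
python3 - <<'E'
from h import *
s=manip.state();d=vision.get_image("wrist");c=d["color"].astype(int)
sub=(c[...,0]-c[...,2])[205:245,290:340]
m=(sub>20)
r=np.where(m.any(1))[0];print("rows",r.min()+205)
for i in range(0,34,2):
    q=np.where(m[i])[0]
    if len(q):print(i+205,q.min()+290,q.max()+290)
v=r.min()+205;R=np.array(s["ee_rot"])
p=wz(s,d,313,v,s["ee_pos"][2]-.0271);print(p, (R.T@(p-s["ee_pos"])*1000).round(1),s["ee_pos"])
E
```

```text
rows 214
215 306 316
217 303 320
219 301 322
221 300 324
223 299 325
225 298 325
227 298 326
229 297 325
231 297 326
233 297 326
235 297 326
237 297 327
[0.48990558 0.13960843 0.10364763] [ 7.2  1.6 27.1] [0.49611089 0.13568581 0.13074763]
```

Offsets are within about 1 mm of the pocket centre. Probe port1.

```bash
python3 -m handwheel '[[[0,0,15],0,1],[[0,0,25],0,1],[[0,0,32],0,1],[[0,0,37],0,1],[[0,0,41],0,1],[[0,0,43],0,1],[[0,0,45],0,1],[[0,0,45],0,1],[[0,0,45],0,1]]'; python3 go.py .5057 .1792 .115
```

```text
time: 7.35
ee_pos: [0.4956, 0.1368, 0.0853]
ee_rot: [[-0.944, 0.331, -0.0], [0.331, 0.944, 0.0], [0.0, -0.0, -1.0]]
force: [-1.2, 0.1, -1.0]
finger_gap: 0.019
finger_force: 24.9
7.35 [0.4956 0.1368 0.0853] shift [  4.6  43.3 -29.7] F [-1.2  0.1 -1. ] gap 0.019
```

No hard stop at 18 mm down, so port1 seems free. Continuing to about 26 mm.

```bash
python3 -m handwheel '[[[0,0,2],0,1],[[0,0,4],0,1],[[0,0,6],0,1],[[0,0,8],0,1],[[0,0,8],0,1],[[0,0,8],0,1]]'; python3 go.py .496 .1364 .0775; python3 - <<'E'
from h import *
S=vision.get_image("scene");W=vision.get_image("wrist")
b=cv2.resize(S["color"][110:200,300:420],(520,400),interpolation=2)
w=cv2.resize(W["color"][150:300,250:400],(280,280))
w=np.vstack([w,np.zeros((120,280,3),np.uint8)])
cv2.imwrite("pics/s4.png",np.hstack([b,w])[:,:,::-1])
E
```

```text
time: 7.85
ee_pos: [0.4955, 0.1368, 0.077]
ee_rot: [[-0.943, 0.331, -0.001], [0.331, 0.943, -0.0], [0.0, -0.0, -1.0]]
force: [0.7, 0.0, -0.9]
finger_gap: 0.019
finger_force: 24.9
7.85 [0.4955 0.1368 0.077 ] shift [-0.6 -0.2 -0.5] F [ 0.7  0.  -0.9] gap 0.019
```

View pics/s4.png

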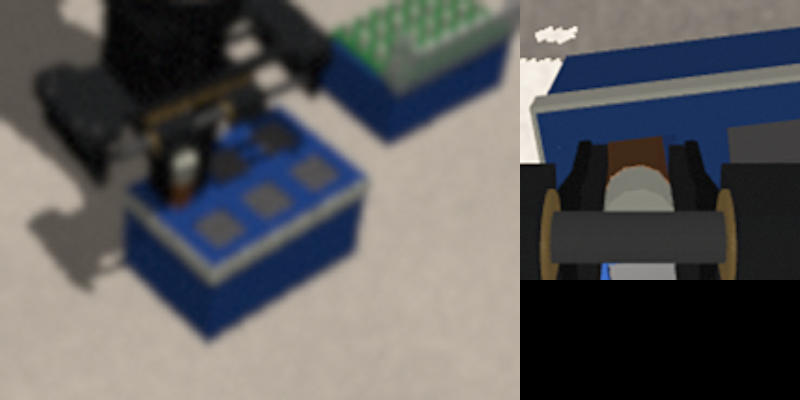

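The vial stands in port1 with part of the amber sunk below the rack top and no resistance (scene crop 180,190). Releasing, then rising.

```bash
python3 -m handwheel '[[[0,0,0],0,-0.1],[[0,0,0],0,-0.1],[[0,0,0],0,-0.1],[[0,0,0],0,-0.1],[[0,0,0],0,-0.1],[[0,0,0],0,-0.1],[[0,0,0],0,-0.1],[[0,0,0],0,-0.1],[[0,0,-10],0,-0.1],[[0,0,-30],0,-0.1],[[0,0,-60],0,-0.1],[[0,0,-90],0,-0.1],[[80,0,-110],0,-0.1],[[120,0,-110],0,-0.1],[[120,0,-110],0,-0.1],[[120,0,-110],0,-0.1],[[120,0,-110],0,-0.1],[[120,0,-110],0,-0.1]]'; python3 - <<'E'
from h import *
S=vision.get_image("scene");W=vision.get_image("wrist");T=vision.get_image("top")
b=cv2.resize(S["color"][110:200,300:420],(480,360),interpolation=2)
w=cv2.resize(W["color"],(320,200))
t=cv2.resize(T["color"][180:240,220:300],(320,160))
cv2.imwrite("pics/s5.png",np.hstack([b,np.vstack([w,t])])[:,:,::-1])
E
```

```text
time: 9.45
ee_pos: [0.3836, 0.1768, 0.1881]
ee_rot: [[-0.944, 0.331, 0.003], [0.331, 0.944, 0.0], [-0.003, 0.001, -1.0]]
force: [-0.1, -0.3, -0.8]
finger_gap: 0.0477
finger_force: 0.0
```

View pics/s5.png

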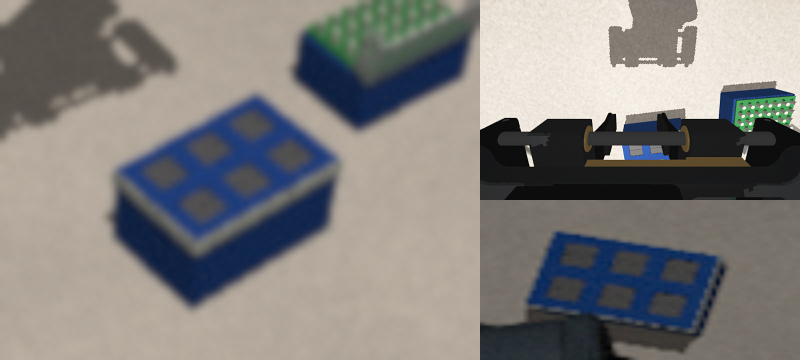

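All six shutters are shut again, and the vial is nowhere on top of the rack or in the gripper. It has gone fully down in port1, so I'm handing in.

```bash
python3 -c "
from plant import manip
print(manip.close_job())"
```

```text
the job is handed in; nothing more can be done
None
```

The amber vial went down into the free pocket, port1 (the first one I probed); the last pictures show all six shutters closed over the rack, the gripper was empty and clear, and I handed the job in at about 9.6 s.

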